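# Sort the soft gearbox mount from the firm one

### The arm

A 6-joint arm with a two-finger parallel gripper is mounted at the origin on the work surface. World frame = base frame: x ahead of the robot, y to its left, z up, the work surface at z = 0. Lengths are in m, angles in rad, forces in N, time in s.
With the tool pointing down it reaches from about 0.375 to 0.975 m from the base axis. Payload 3.8 kg.
Tool frame: the origin (TCP) lies midway between the tips of the shut fingers; the grasp point (between the pads) lies 19 mm behind it; z points along the fingers, y is the direction in which the jaws open and shut (so a half turn about z gives the same grasp; the last joint's range is limited). The gripper opens to 85 mm and grips with 20 to 120 N. Pads are 22 mm wide; open, the fingers measure 114 mm over their backs; the gripper's body (76 mm by 85 mm) begins 54 mm behind the grasp point. The pads swing forward as they close: fully open they stand 13 mm farther back than shut.
Start: joints at [-1.173, 0.264, 1.604, -0, 1.274, -0.037], TCP at [0.284, -0.612, 0.231] pointing down, gripper open.
Joint ranges: [-2.63, 2.63], [-0.94, 2.18], [0.31, 2.57], [-1.31, 4.45], [0, 2.66], [-2.55, 2.55]. Speed limits (rad/s): [2.57, 2.57, 3.14, 3.14, 3.14, 3.14].

### API

Orientations are given as a rotation vector (axis times angle).
In Python, from workcell import bot gives the robot as it stands.
- The arm moves only by the tool arm_command, never from a script. Its argument "targets" is text: rows parted by semicolons, each of 7 numbers parted by spaces: the shift along the tool's x, y, z in mm, then the turn, a rotation vector about the tool's x, y, z in degrees, then the opening, from 0 (shut) to 1 (fully open). A call has 1 to 10 rows; each row is the pose to reach, as a shift and turn from the pose commanded when the call began, along the tool's axes at that moment; what a row does not reach only later rows make up. A row lasts 1/12 s, in which the tool goes at most 41.7 mm and 7.16 degrees, less where a joint would pass 70% of its speed; a pose out of reach is approached as far as the arm can. A call with a gripper value outside its range is refused whole. The fingers move at their own pace and stop on an object; "newtons" is the grip in N (left out, the last holds). Time passes only in rows, so rows that repeat a pose let the fingers close. It gives the time, the measured TCP pose, the force and the opening at its end, in the units of the state.
- bot.read_state(): the state, without advancing time (a new reading comes with each control period).
- bot.read_camera(name): name is "scene" or "top" or "wrist"; returns (picture, depth): 384x512x3 uint8, blue, green, red; 384x512 float32, m along the optical axis (not along the pixel's ray), 0 where there is no reading.
- bot.camera_params(name): a dict with "fov_y" (degrees; the focal length in pixels is half the picture's height over the tangent of half this angle, whatever the lens; pixels are square), "cx", "cy" (the principal point, pixels), "k1" (the pictures are not rectified: a ray, as slopes to the right and down, at radius r is drawn at 1 + k1 r^2 times it, then the intrinsics apply), "xyz" and "rotation" of the camera in the world; the wrist camera has in their place "T_tool_cam" (4x4, takes a point from camera to tool coordinates, whose origin is the TCP and whose axes are the flange's). Camera axes: x right, y up, looking along -z (the intrinsics and any distortion apply to the point x, -y, -z); pixel columns grow to the right and rows downward; lengths in m; the calibration is good to about 2 mm. A picture is of the moment at which its call begins: read the wrist's pose just before it. camera_params takes no time and is no camera call.
- bot.finish_job(): hands the job in, once; it reports no verdict.
The state is a dict: "time": time; "q": joint angles; "joint_vel": joint speeds; "joint_torque": joint torques, N m; "tool_pos": TCP position; "tcp_rot": TCP orientation; "wrist_force": force on the tool from outside, world axes, zero at the start; "torque": the same for the moment, N m; "width": opening from 0.0 (shut) to 1.0 (fully open).
Only numpy, scipy, OpenCV 4.12 (cv2) and the standard library are available. Lean on these libraries where they do the work, as an engineer would, in place of code of your own. Each camera call takes 0.05 s, during which the arm holds its last target.

### The job

Two rubber gearbox mounts stand on the bench and look alike, but one has gone soft. Squeeze them from above across their steel plates to feel which is which; carry the soft one, still squeezed that way, to the round steel pan (scrap) and put the firm one in the rectangular grey tray (to be refitted), each flat on the bottom near the middle, and let go.

Things in the scene. Friction and masses are not known exactly. Their poses are not given: they have to be found in the camera images.
- mount_a_center (a point): a gearbox mount standing on the bench: black rubber between two bare upright steel plates; 50 mm along x (plate to plate), 50 along y, 40 high. This point: its centre, 20 mm above its underside. Squeeze it along its x, fingers from above on the plates' outer faces (50 wide, 40 high). 0.2 kg. Either of the two mounts may be the soft one; they look alike.
- mount_b_center (a point): the other mount, same look, sizes, axes and centre point as mount_a. Whichever of the two is soft closes from 50 to 38 mm along x under about 9 N, stays so while held (its centre point shifts up to 6 mm) and springs back; the firm one gives only about 1 mm under any grip.
- mount_a_plate (a joint): how far the two steel plates of mount_a are pressed together, in m: 0 when nothing squeezes it.
- mount_b_plate (a joint): how far the two steel plates of mount_b are pressed together, in m: 0 when nothing squeezes it.
- pan: the round open pan of bare steel, fixed to the bench: 200 mm across at the rim, 188 mm across at the foot, 40 mm high, wall 3 mm, floor 4 mm thick. Origin at the centre of its underside, z up.
- tray: the rectangular open tray of grey plastic, fixed to the bench: 200 mm (its x) x 170 mm (its y) x 40 mm high, walls and floor 4 mm thick. Origin at the centre of its underside, z up.
Things that resemble listed ones, but are neither listed nor needed, are in the scene too. What is shaped like the part that bears mount_b_center but blue, orange or turquoise is not meant.

How it is judged:
On the way:
1. the soft mount, held squeezed across its plates (pressed together by over 6 mm), is brought to the pan (its centre within 60 mm of the pan's middle, seen from above) (((value of joint mount_a_plate above 0.006 m and horizontal distance between mount_a_center and pan below 0.06 m) or (value of joint mount_b_plate above 0.006 m and horizontal distance between mount_b_center and pan below 0.06 m))), for 0.1 s.
At the end, for the whole second after the job is handed in: The soft mount (the one brought there squeezed) rests flat on the floor of the round pan and the firm mount flat on the floor of the rectangular tray (on any face), each with its centre within 60 mm of the container's middle, released (plates sprung back to within 3 mm) and still (((horizontal distance between mount_a_center and pan below 0.06 m and height (world z) of mount_a_center between 0.018 and 0.034 m and value of joint each of mount_a_plate, mount_b_plate below 0.003 m and linear speed of each of mount_a, mount_b below 0.02 m/s and horizontal distance between mount_b_center and tray below 0.06 m and height (world z) of mount_b_center between 0.018 and 0.034 m) or (horizontal distance between mount_b_center and pan below 0.06 m and height (world z) of mount_b_center between 0.018 and 0.034 m and value of joint each of mount_b_plate, mount_a_plate below 0.003 m and linear speed of each of mount_b, mount_a below 0.02 m/s and horizontal distance between mount_a_center and tray below 0.06 m and height (world z) of mount_a_center between 0.018 and 0.034 m))); the robot touches nothing.
It also fails if it takes over 58 s, if anything falls off the work surface, if the arm or the gripper's body presses on something with over 40 N, if the wrist force passes 120 N, or if a joint passes its speed limit or range.

## Working session

There is one attempt and no reset: what is moved stays moved. The work goes in short steps, Python scripts to look and compute and a tool call to move; the robot and the scene stay as the last step left them, time stands still between calls to the robot, and variables do not carry over. Pictures are saved under pics/ and viewed, and the job is handed in when it is done.

Besides the shell and the picture viewer there is one more tool, called after ">>>" as name(argument=value, ...) on one line, values as JSON. arm_command: Moves the arm, as the interface text tells. Its arguments: {"type":"object","properties":{"targets":{"type":"string"},"newtons":{"type":"number"}},"required":["targets"]}

```bash
mkdir -p pics; cat > h.py <<'E'
import numpy as np,cv2
from scipy.spatial.transform import Rotation as R
from workcell import bot
def K(name):
    p=bot.camera_params(name); f=192/np.tan(np.radians(p['fov_y'])/2)
    return p,f
def campose(name,st=None):
    p,f=K(name)
    if name=='wrist':
        T=np.eye(4);T[:3,:3]=R.from_rotvec(st['tcp_rot']).as_matrix();T[:3,3]=st['tool_pos']
        return T@np.array(p['T_tool_cam'])
    T=np.eye(4);r=np.array(p['rotation']);T[:3,:3]=r if r.shape==(3,3) else R.from_rotvec(r).as_matrix() if r.size==3 else R.from_quat(r).as_matrix()
    T[:3,3]=p['xyz'];return T
def ray(name,uv,st=None):
    p,f=K(name);uv=np.atleast_2d(np.array(uv,float))
    Km=np.array([[f,0,p['cx']],[0,f,p['cy']],[0,0,1]])
    n=cv2.undistortPoints(uv.reshape(-1,1,2),Km,np.array([p['k1'],0,0,0.])).reshape(-1,2)
    return np.c_[n[:,0],-n[:,1],-np.ones(len(n))]
def onplane(name,uv,z,st=None):
    T=campose(name,st);d=ray(name,uv)@T[:3,:3].T;o=T[:3,3]
    return o+d*((z-o[2])/d[:,2])[:,None]
def cloud(name,depth,st=None):
    v,u=np.mgrid[0:384,0:512];T=campose(name,st)
    d=ray(name,np.c_[u.ravel(),v.ravel()])*depth.ravel()[:,None]
    return (d@T[:3,:3].T+T[:3,3]).reshape(384,512,3)
E
python3 - <<'E'
from h import *
for n in('scene','top','wrist'):
    st=bot.read_state();im,d=bot.read_camera(n);cv2.imwrite(f'pics/{n}0.png',im);np.savez(f'{n}0.npz',im=im,d=d);print(n,bot.camera_params(n))
print(st)
E
```

```text
scene {'fov_y': 55.15939477951494, 'cx': 257.5857237388314, 'cy': 193.13789960829402, 'k1': -0.10733613147791614, 'xyz': array([ 0.93163318, -0.56047272,  0.50391281]), 'rotation': array([0.91588258, 0.26049399, 0.52072594])}
top {'fov_y': 52.099417160798275, 'cx': 250.75228511704904, 'cy': 195.85869959765273, 'k1': -0.11640434874194609, 'xyz': array([ 4.14889131e-01, -3.01359926e-04,  8.52760917e-01]), 'rotation': array([ 0.1331392 , -0.16481503, -1.59289626])}
wrist {'fov_y': 71.8001458574, 'cx': 251.20467100143736, 'cy': 190.8364609633197, 'k1': 0.00835905248486706, 'T_tool_cam': array([[-5.67492061e-04,  9.60785065e-01,  2.77293595e-01,
         7.07058681e-02],
       [ 9.99999614e-01,  3.59274390e-04,  8.01700358e-04,
         5.06557804e-04],
       [ 6.70637243e-04,  2.77293943e-01, -9.60784898e-01,
        -1.42878906e-01],
       [ 0.00000000e+00,  0.00000000e+00,  0.00000000e+00,
         1.00000000e+00]])}
{'time': 0.1, 'q': array([-1.17289296e+00,  2.64720394e-01,  1.60528513e+00, -2.02930944e-05,
        1.27369676e+00, -3.68903143e-02]), 'joint_vel': array([ 0.00018991, -0.001952  , -0.00549844, -0.00280135, -0.00148766,
        0.00044217]), 'joint_torque': array([ 8.45280229e-04, -5.16703856e+01, -3.68591487e+01, -1.14122770e-05,
        6.28323483e-03,  4.13346959e-05]), 'tool_pos': array([ 0.28405882, -0.61156629,  0.23003208]), 'tcp_rot': array([-3.06562138e+00, -6.77167552e-01,  6.24483821e-04]), 'wrist_force': array([-0.67157115, -0.02635303,  0.02411385]), 'torque': array([0.00158528, 0.00347155, 0.01033917]), 'width': 1.0021114431755758}
```

View pics/scene0.png

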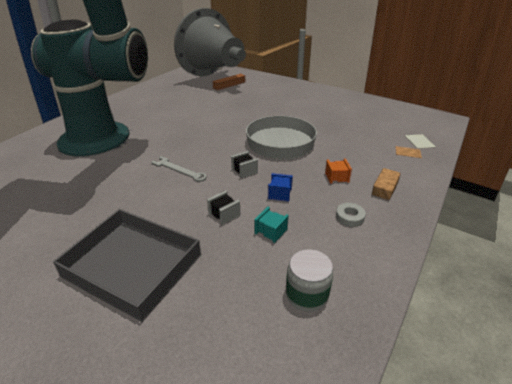

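View pics/top0.png

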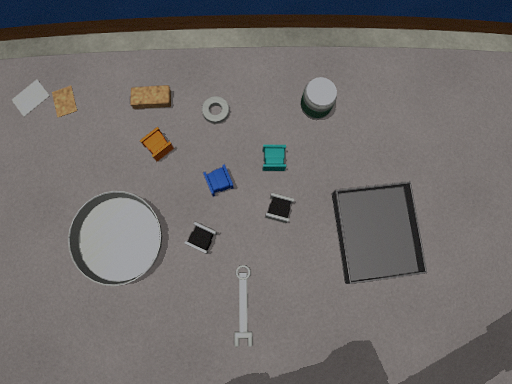

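View pics/wrist0.png

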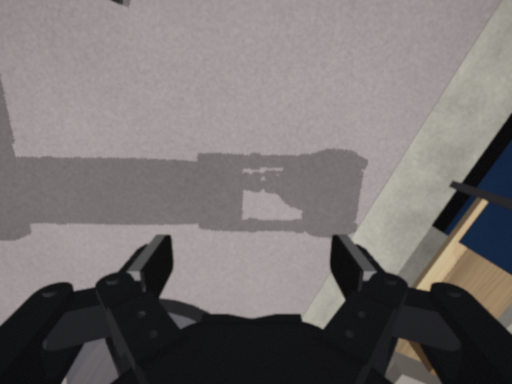

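The scene shows two black mounts with bare steel plates, at top-view (280,207) and (201,238). The lookalikes are turquoise (274,158), blue (219,180) and orange (157,144), so they are excluded by colour. The pan is at (116,238) and the tray at (378,233). Next I'll take an enlarged crop and measure from it.

```bash
cat > m.py <<'E'
from h import *
z=np.load('top0.npz');im,d=z['im'],z['d']
cv2.imwrite('pics/crop0.png',cv2.resize(im[160:290,150:320],None,fx=4,fy=4,interpolation=cv2.INTER_CUBIC))
P=cloud('top',d)
print('bench z',np.median(P[300:330,280:320,2]))
for nm,(u,v) in dict(A=(280,207),B=(201,238)).items():
    m=np.zeros(d.shape,np.uint8); w=P[v-25:v+25,u-25:u+25]
    m=((w[...,2]>0.022)).astype(np.uint8)
    n,l,s,c=cv2.connectedComponentsWithStats(m);k=1+np.argmax(s[1:,4])
    pts=w[l==k];top=pts[pts[:,2]>0.03]
    r=cv2.minAreaRect((top[:,:2]*1000).astype(np.float32))
    print(nm,s[k],'rect mm',r,'zmax',np.percentile(pts[:,2],[50,95]),'mean',top.mean(0))
for nm,(u0,u1,v0,v1) in dict(pan=(60,170,185,290),tray=(325,432,175,290)).items():
    w=P[v0:v1,u0:u1];pts=w[(w[...,2]>0.03)&(w[...,2]<.06)]
    q=(pts[:,:2]*1000).astype(np.float32)
    print(nm,cv2.minAreaRect(q),cv2.minEnclosingCircle(q),np.percentile(pts[:,2],95))
E
python3 m.py
```

```text
bench z -0.001151021349522885
A [ 10  11  30  29 530] rect mm ((488.26513671875, -56.41547393798828), (52.760066986083984, 177.05282592773438), 69.18671417236328) zmax [0.03614002 0.04009329] mean [ 0.54495807 -0.07784544  0.04277861]
B [  9   9  31  32 526] rect mm ((467.3647766113281, 50.402381896972656), (137.25320434570312, 50.04824447631836), 63.88339614868164) zmax [0.03624403 0.04029685] mean [0.48613737 0.08886133 0.03972568]
pan ((490.3122253417969, 269.71551513671875), (197.61685180664062, 198.05465698242188), 47.84270477294922) ((490.3615417480469, 269.92193603515625), 100.58123016357422) 0.040904018759173266
tray ((488.3038635253906, -292.2239685058594), (201.64157104492188, 172.4541778564453), 4.749411106109619) ((488.0634460449219, -292.1889343261719), 129.59918212890625) 0.04075181161463104
```

```bash
cat > m2.py <<'E'
from h import *
z=np.load('top0.npz');im,d=z['im'],z['d']
P=cloud('top',d)
hsv=cv2.cvtColor(im,cv2.COLOR_BGR2HSV)
for nm,(u,v) in dict(A=(280,207),B=(201,238)).items():
    w=P[v-25:v+25,u-25:u+25]
    m=((w[...,2]>0.03)&(w[...,2]<.046)).astype(np.uint8)
    n,l,s,c=cv2.connectedComponentsWithStats(m);k=1+np.argmax(s[1:,4])
    ys,xs=np.nonzero(l==k); uv=np.c_[xs+u-25,ys+v-25].astype(float)
    g=onplane('top',uv,0.04)
    r=cv2.minAreaRect((g[:,:2]*1000).astype(np.float32))
    print(nm,len(uv),r,'mean',g.mean(0))
    # bright plate pixels
    br=hsv[v-25:v+25,u-25:u+25,2]; 
    for lab,mm in(('bright',(l==k)&(br>130)),('dark',(l==k)&(br<50))):
        ys,xs=np.nonzero(mm);g=onplane('top',np.c_[xs+u-25,ys+v-25],0.04)*1000
        print(lab,len(xs),cv2.minAreaRect(g[:,:2].astype(np.float32)))
E
python3 m2.py
```

```text
A 503 ((545.9003295898438, -78.05033874511719), (49.65169906616211, 51.0193977355957), 73.36235046386719) mean [ 0.54540155 -0.07811122  0.04      ]
bright 115 ((546.3547973632812, -78.68877410888672), (48.695159912109375, 49.25652313232422), 73.35423278808594)
dark 328 ((545.4495849609375, -78.58136749267578), (42.20348358154297, 35.74507141113281), 73.47046661376953)
B 509 ((486.8258361816406, 89.41777038574219), (50.529541015625, 49.68800735473633), 62.534915924072266) mean [0.48611381 0.08883224 0.04      ]
bright 117 ((486.8155822753906, 89.98102569580078), (48.669185638427734, 49.596710205078125), 63.78009033203125)
dark 342 ((485.6701354980469, 88.3124771118164), (41.94209289550781, 35.85658645629883), 62.556583404541016)
```

View pics/crop0.png

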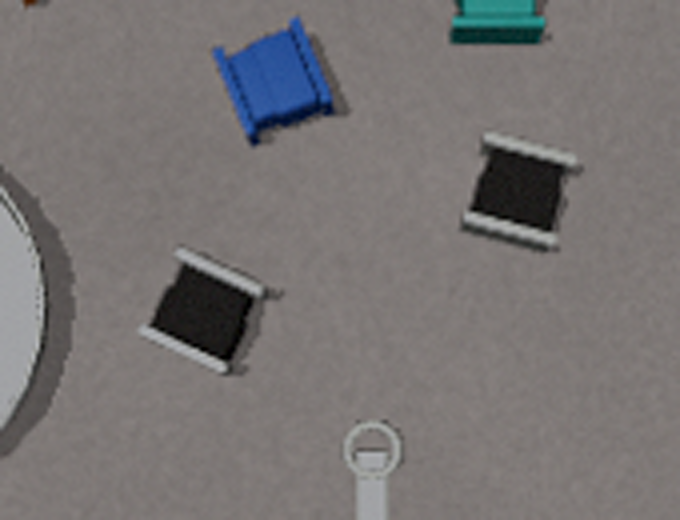

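The crop confirms it: both black mounts have bare upright plates, whose squeeze axes run at about −16.6° (A, at (545,−78) mm) and −27° (B, at (487,89) mm). Next I'll check clearance to the turquoise part and work out the first move.

```bash
cat > go.py <<'E'
import sys
from h import *
# usage: x y z(mm) yaw of tool y (deg)
def plan(x,y,z,a):
    st=bot.read_state();Rc=R.from_rotvec(st['tcp_rot']);p=np.array(st['tool_pos'])*1000
    best=None
    for aa in(a,a+180):
        t=np.radians(aa);ty=np.array([np.cos(t),np.sin(t),0]);tz=np.array([0,0,-1.]);tx=np.cross(ty,tz)
        r=(Rc.inv()*R.from_matrix(np.c_[tx,ty,tz])).as_rotvec(degrees=True)
        if best is None or np.linalg.norm(r)<np.linalg.norm(best):best=r
    s=Rc.inv().apply(np.array([x,y,z])-p)
    print('t',round(st['time'],2),'pos',p.round(1),'yaw',np.degrees(np.arctan2(*Rc.as_matrix()[[1,0],1])).round(1),'q6',st['q'][5].round(2),'w',round(st['width'],3),'F',st['wrist_force'].round(1))
    print('shift',s.round(1),'rot',best.round(1))
if __name__=='__main__': plan(*map(float,sys.argv[1:]))
E
python3 go.py 545 -78 150 -16.6
python3 - <<'E'
from h import *
z=np.load('top0.npz');im,d=z['im'],z['d']
h=cv2.cvtColor(im,cv2.COLOR_BGR2HSV)
P=cloud('top',d)
t=np.radians(-16.6);ax=np.array([np.cos(t),np.sin(t)]);la=np.array([-ax[1],ax[0]])
m=(h[...,0]>80)&(h[...,0]<100)&(h[...,1]>120);m[:, :240]=0;m[:,300:]=0;m[:130]=0;m[185:]=0
q=(P[m][:,:2]-[.545,-.078])*1000
a=q@ax;b=q@la
print('turq along/lat min',a.min(),a.max(),b.min(),b.max())
E
```

```text
t 0.15 pos [ 284.1 -611.7  230.2] yaw -65.1 q6 -0.04 w 1.003 F [-0.7 -0.2  0. ]
shift [ 461.4 -374.    80.9] rot [ -0.1  -0.  -48.5]
turq along/lat min -146.8857806537593 135.8117901685446 8.359987228568148 67.06441831948607
```

>>> arm_command(targets="230 -187 40 0 0 -24 0.75;461 -374 81 0 0 -48.5 0.75;461 -374 81 0 0 -48.5 0.75;461 -374 81 0 0 -48.5 0.75;461 -374 81 0 0 -48.5 0.75;461 -374 81 0 0 -48.5 0.75;461 -374 81 0 0 -48.5 0.75;461 -374 81 0 0 -48.5 0.75;461 -374 81 0 0 -48.5 0.75;461 -374 81 0 0 -48.5 0.75", newtons=20)

```text
time: 0.98
tool_pos: [0.4658, -0.2392, 0.1746]
tcp_rot: [2.519, 1.877, 0.0]
wrist_force: [0.5, -0.3, 0.3]
width: 0.75
```

```bash
python3 go.py 545 -78 150 -16.6
```

```text
t 0.98 pos [ 465.8 -239.2  174.6] yaw -16.6 q6 -0.23 w 0.75 F [ 0.5 -0.3  0.3]
shift [177.2  29.8  24.6] rot [ 0. -0. -0.]
```

>>> arm_command(targets="177 30 25 0 0 0 0.75;177 30 25 0 0 0 0.75;177 30 25 0 0 0 0.75;177 30 25 0 0 0 0.75;177 30 25 0 0 0 0.75;177 30 25 0 0 0 0.75;177 30 25 0 0 0 0.75")

```text
time: 1.57
tool_pos: [0.5446, -0.0794, 0.1494]
tcp_rot: [-2.516, -1.881, 0.002]
wrist_force: [-0.1, -0.0, -0.1]
width: 0.749
```

```bash
python3 go.py 545 -78 5 -16.6; python3 - <<'E'
from h import *
st=bot.read_state();im,d=bot.read_camera('wrist');cv2.imwrite('pics/w1.png',im);np.savez('w1.npz',im=im,d=d,pos=st['tool_pos'],rot=st['tcp_rot'])
P=cloud('wrist',d,st)
q=P[(P[...,2]>.034)&(P[...,2]<.046)&(abs(P[...,0]-.545)<.045)&(abs(P[...,1]+.078)<.045)]
print(len(q),cv2.minAreaRect((q[:,:2]*1000).astype(np.float32)))
E
```

```text
t 1.57 pos [544.6 -79.4 149.4] yaw -16.4 q6 0.1 w 0.749 F [-0.1 -0.  -0.1]
shift [  1.5   0.2 144.4] rot [-0.1  0.   0.2]
2144 ((547.3550415039062, -78.31158447265625), (50.11341857910156, 50.0930290222168), 73.31949615478516)
```

View pics/w1.png

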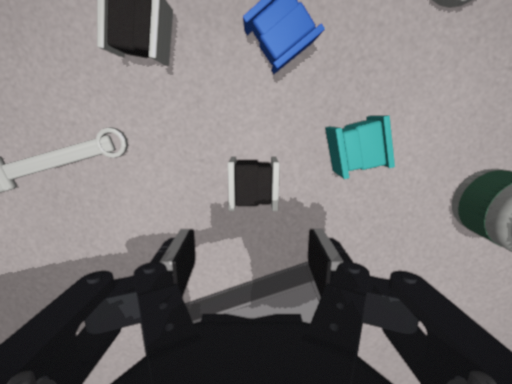

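The wrist view shows mount A at (253,183) centred between the fingers. The turquoise part at (365,145) is off to the side and clear. Descending.

>>> arm_command(targets="1 1 40 0 0 0 0.75;1 1 80 0 0 0 0.75;1 1 115 0 0 0 0.75;1 1 135 0 0 0 0.75;1 1 145 0 0 0 0.75;1 1 145 0 0 0 0.75;1 1 145 0 0 0 0.75")

```text
time: 2.2
tool_pos: [0.5462, -0.0806, 0.0055]
tcp_rot: [2.52, 1.876, 0.0]
wrist_force: [-0.5, 0.1, 0.7]
width: 0.745
```

>>> arm_command(targets="0 0 0 0 0 0 0;0 0 0 0 0 0 0;0 0 0 0 0 0 0;0 0 0 0 0 0 0;0 0 0 0 0 0 0;0 0 0 0 0 0 0;0 0 0 0 0 0 0;0 0 0 0 0 0 0", newtons=20)

```text
time: 2.87
tool_pos: [0.5474, -0.0799, 0.008]
tcp_rot: [2.517, 1.877, 0.003]
wrist_force: [-4.9, 0.1, 7.7]
width: 0.435
```

```bash
python3 go.py 545 -78 5 -16.6
```

```text
t 2.87 pos [547.4 -79.9   8. ] yaw -16.6 q6 0.1 w 0.435 F [-4.9  0.1  7.7]
shift [ 1.2 -2.8  3. ] rot [0.2 0.  0. ]
```

The jaws stopped at an opening of 0.435 (about 37 mm), so mount A gave way and is the soft one. I'll lift it.

>>> arm_command(targets="0 0 -10 0 0 0 0;0 0 -30 0 0 0 0;0 0 -60 0 0 0 0;0 0 -90 0 0 0 0;0 0 -110 0 0 0 0;0 0 -110 0 0 0 0", newtons=30)

```text
time: 3.37
tool_pos: [0.551, -0.0804, 0.1225]
tcp_rot: [2.511, 1.872, 0.014]
wrist_force: [1.2, 0.2, -0.5]
width: 0.434
```

```bash
python3 go.py 490.3 269.8 115 -16.6; python3 - <<'E'
from h import *
st=bot.read_state();im,d=bot.read_camera('wrist');cv2.imwrite('pics/w2.png',im)
E
```

```text
t 3.37 pos [551.  -80.4 122.5] yaw -16.6 q6 0.1 w 0.434 F [ 1.2  0.2 -0.5]
shift [ 318.3 -158.2    5.8] rot [ 0.7 -0.1  0. ]
```

View pics/w2.png

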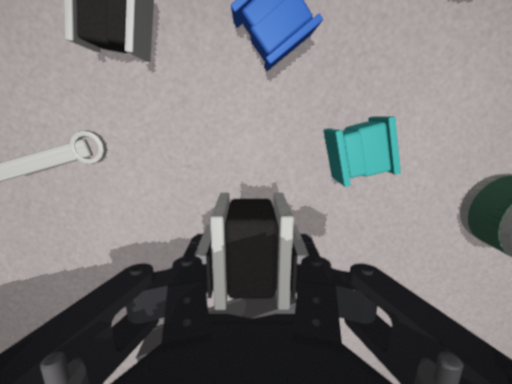

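Mount A is held squeezed between the pads, at (252,250). Carrying it to the pan.

>>> arm_command(targets="20 -10 2 0 0 0 0;50 -25 5 0 0 0 0;85 -42 5 0 0 0 0;120 -60 5 0 0 0 0;155 -77 5 0 0 0 0;190 -95 5 0 0 0 0;225 -112 5 0 0 0 0;260 -129 5 0 0 0 0;290 -144 5 0 0 0 0;310 -154 5 0 0 0 0")

```text
time: 4.25
tool_pos: [0.4851, 0.2642, 0.1088]
tcp_rot: [-2.516, -1.879, 0.002]
wrist_force: [0.1, -0.4, -2.5]
width: 0.436
```

```bash
python3 go.py 490.3 269.8 13 -16.6
```

```text
t 4.25 pos [485.1 264.2 108.8] yaw -16.5 q6 0.74 w 0.436 F [ 0.1 -0.4 -2.5]
shift [ 6.8  3.5 95.8] rot [-0.1  0.   0.1]
```

>>> arm_command(targets="7 3 25 0 0 0 0;7 3 50 0 0 0 0;7 3 70 0 0 0 0;7 3 82 0 0 0 0;7 3 88 0 0 0 0;7 3 91 0 0 0 0;7 3 93 0 0 0 0;7 3 93 0 0 0 0;7 3 93 0 0 0 0")

```text
time: 5.0
tool_pos: [0.4929, 0.2677, 0.0181]
tcp_rot: [2.519, 1.877, 0.003]
wrist_force: [-0.1, 0.6, -1.9]
width: 0.434
```

```bash
python3 go.py 490.3 269.8 12 -16.6; python3 - <<'E'
from h import *
im,d=bot.read_camera('scene');cv2.imwrite('pics/s2.png',cv2.resize(im[90:190,200:360],None,fx=4,fy=4))
E
```

```text
t 5.0 pos [492.9 267.7  18.1] yaw -16.6 q6 0.74 w 0.434 F [-0.1  0.6 -1.9]
shift [ 1.3 -3.1  6.1] rot [ 0.1 -0.1 -0. ]
```

View pics/s2.png

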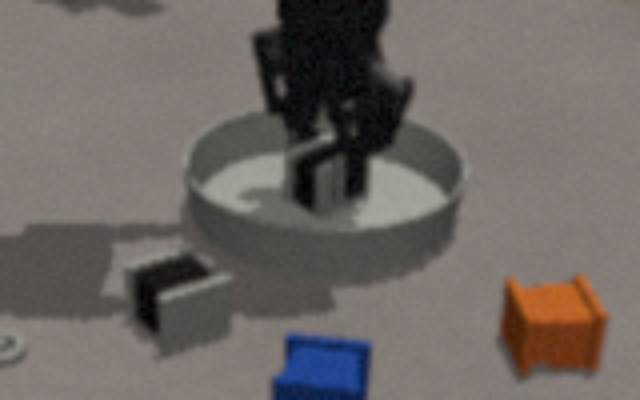

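The mount (crop 325,180) is inside the pan and still hanging: the −1.9 N is its weight. Lowering in small steps.

>>> arm_command(targets="0 0 2 0 0 0 0;0 0 3 0 0 0 0;0 0 4 0 0 0 0;0 0 4 0 0 0 0;0 0 4 0 0 0 0")

```text
time: 5.47
tool_pos: [0.4917, 0.2674, 0.0129]
tcp_rot: [-2.519, -1.878, 0.0]
wrist_force: [-0.0, 0.6, -2.2]
width: 0.435
```

>>> arm_command(targets="0 0 1 0 0 0 0;0 0 2 0 0 0 0;0 0 3 0 0 0 0;0 0 3 0 0 0 0")

```text
time: 5.8
tool_pos: [0.492, 0.2675, 0.0121]
tcp_rot: [-2.518, -1.878, 0.001]
wrist_force: [-6.1, -3.5, 14.9]
width: 0.433
```

>>> arm_command(targets="0 0 -1 0 0 0 0;0 0 -1 0 0 0 0.45;0 0 -1 0 0 0 0.5;0 0 -1 0 0 0 0.55;0 0 -1 0 0 0 0.6;0 0 -1 0 0 0 0.7;0 0 -1 0 0 0 0.8;0 0 -1 0 0 0 0.8;0 0 -1 0 0 0 0.8")

```text
time: 6.55
tool_pos: [0.4919, 0.2675, 0.0109]
tcp_rot: [-2.519, -1.878, -0.0]
wrist_force: [-0.2, -0.2, 0.0]
width: 0.802
```

>>> arm_command(targets="0 0 -10 0 0 0 0.8;0 0 -25 0 0 0 0.8;0 0 -50 0 0 0 0.8;0 0 -80 0 0 0 0.8;0 0 -120 0 0 0 0.8;0 0 -140 0 0 0 0.8;0 0 -140 0 0 0 0.8")

```text
time: 7.13
tool_pos: [0.496, 0.2695, 0.1587]
tcp_rot: [2.517, 1.876, 0.019]
wrist_force: [1.3, 1.0, 0.6]
width: 0.797
```

```bash
cat > chk.py <<'E'
import sys
from h import *
x,y=float(sys.argv[1]),float(sys.argv[2])
st=bot.read_state();im,d=bot.read_camera('wrist');cv2.imwrite(f'pics/{sys.argv[3]}.png',im)
P=cloud('wrist',d,st)
q=P[(P[...,2]>.034)&(P[...,2]<.05)&(np.hypot(P[...,0]-x,P[...,1]-y)<.05)]
print(len(q),cv2.minAreaRect((q[:,:2]*1000).astype(np.float32)),'z',np.percentile(q[:,2],[5,50,95]))
E
python3 chk.py .492 .2675 w3; python3 go.py 487 89 150 -27
```

```text
2105 ((492.8280944824219, 269.15960693359375), (49.721824645996094, 50.092132568359375), 73.12631225585938) z [0.03886869 0.04118267 0.04461401]
t 7.18 pos [494.4 268.7 155.7] yaw -16.6 q6 0.74 w 0.802 F [ 0.7 -0.2  0.5]
shift [-174.4   44.1    4.9] rot [ 0.3 -0.4 10.4]
```

View pics/w3.png

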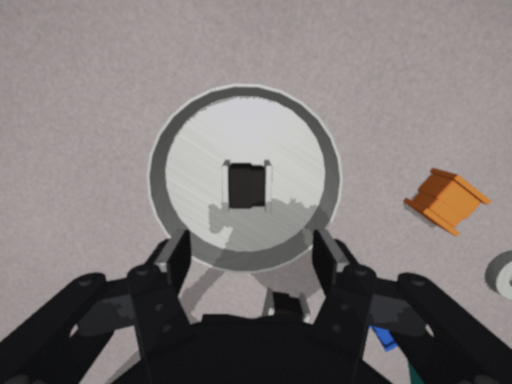

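Mount A sits at (247,186) near the middle of the pan, upright, and is back to 50 mm. Now to mount B.

>>> arm_command(targets="-35 9 0 0 0 5 0.75;-70 18 2 0 0 10.4 0.75;-105 27 4 0 0 10.4 0.75;-140 35 5 0 0 10.4 0.75;-174 44 5 0 0 10.4 0.75;-174 44 5 0 0 10.4 0.75;-174 44 5 0 0 10.4 0.75")

```text
time: 7.77
tool_pos: [0.4831, 0.0865, 0.1447]
tcp_rot: [-2.681, -1.636, 0.003]
wrist_force: [0.2, -0.2, -0.8]
width: 0.753
```

```bash
python3 chk.py .487 .089 w4; python3 go.py 487 89 5 -27
```

```text
2258 ((487.4895324707031, 90.12190246582031), (50.19375991821289, 49.80015182495117), 64.45569610595703) z [0.03538123 0.03718647 0.04059431]
t 7.82 pos [483.5  87.6 145. ] yaw -27.1 q6 0.6 w 0.754 F [0.3 0.8 1.1]
shift [  2.9   2.7 140. ] rot [-0.1  0.  -0.1]
```

View pics/w4.png

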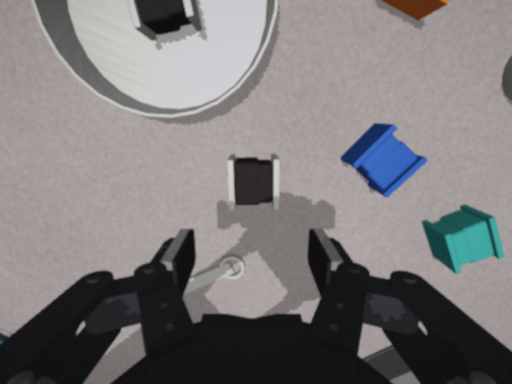

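Mount B is at (253,181), aligned with the jaws, and the wrench ring at (230,265) is clear. Descending and squeezing.

>>> arm_command(targets="3 3 35 0 0 0 0.75;3 3 75 0 0 0 0.75;3 3 110 0 0 0 0.75;3 3 130 0 0 0 0.75;3 3 139 0 0 0 0.75;3 3 139 0 0 0 0.75;3 3 139 0 0 0 0.75")

```text
time: 8.4
tool_pos: [0.4886, 0.0904, 0.0071]
tcp_rot: [-2.677, -1.643, 0.0]
wrist_force: [0.4, 0.7, 0.4]
width: 0.755
```

>>> arm_command(targets="0 0 0 0 0 0 0;0 0 0 0 0 0 0;0 0 0 0 0 0 0;0 0 0 0 0 0 0;0 0 0 0 0 0 0;0 0 0 0 0 0 0;0 0 0 0 0 0 0;0 0 0 0 0 0 0", newtons=30)

```text
time: 9.07
tool_pos: [0.4902, 0.0901, 0.0091]
tcp_rot: [2.678, 1.641, 0.006]
wrist_force: [-1.8, 2.8, 7.2]
width: 0.562
```

The jaws stopped at 0.562 (about 48 mm), so B is firm, which agrees with A being soft. Lifting B for the tray.

>>> arm_command(targets="0 0 -10 0 0 0 0;0 0 -30 0 0 0 0;0 0 -60 0 0 0 0;0 0 -90 0 0 0 0;0 0 -110 0 0 0 0;0 0 -110 0 0 0 0")

```text
time: 9.57
tool_pos: [0.4925, 0.0897, 0.123]
tcp_rot: [2.675, 1.639, 0.015]
wrist_force: [0.5, -1.1, -0.9]
width: 0.562
```

```bash
python3 go.py 488.3 -292 115 -27
```

```text
t 9.57 pos [492.5  89.7 123. ] yaw -27.0 q6 0.6 w 0.562 F [ 0.5 -1.1 -0.9]
shift [-342.1  169.4    7.5] rot [ 0.5 -0.3  0. ]
```

>>> arm_command(targets="-20 10 0 0 0 0 0;-50 25 2 0 0 0 0;-85 42 4 0 0 0 0;-120 59 4 0 0 0 0;-155 77 4 0 0 0 0;-190 94 4 0 0 0 0;-225 111 4 0 0 0 0;-260 129 4 0 0 0 0;-295 146 4 0 0 0 0;-325 161 4 0 0 0 0")

```text
time: 10.4
tool_pos: [0.4829, -0.2756, 0.1118]
tcp_rot: [-2.679, -1.64, 0.002]
wrist_force: [0.9, -0.3, -1.8]
width: 0.565
```

```bash
python3 go.py 488.3 -292 13 -27
```

```text
t 10.4 pos [ 482.9 -275.6  111.8] yaw -27.0 q6 -0.09 w 0.565 F [ 0.9 -0.3 -1.8]
shift [-12.2  12.4  98.8] rot [-0.1  0.  -0. ]
```

>>> arm_command(targets="-12 12 15 0 0 0 0;-12 12 40 0 0 0 0;-12 12 65 0 0 0 0;-12 12 80 0 0 0 0;-12 12 88 0 0 0 0;-12 12 92 0 0 0 0;-12 12 95 0 0 0 0;-12 12 95 0 0 0 0;-12 12 95 0 0 0 0")

```text
time: 11.15
tool_pos: [0.4904, -0.2898, 0.0189]
tcp_rot: [2.677, 1.641, 0.001]
wrist_force: [-0.5, -0.5, -0.8]
width: 0.563
```

```bash
python3 go.py 488.3 -292 13 -27; python3 - <<'E'
from h import *
im,d=bot.read_camera('scene');cv2.imwrite('pics/s4.png',cv2.resize(im[170:340,30:230],None,fx=3.5,fy=3.5))
E
```

```text
t 11.15 pos [ 490.4 -289.8   18.9] yaw -27.0 q6 -0.11 w 0.563 F [-0.5 -0.5 -0.8]
shift [-3.  -0.9  5.9] rot [0.1 0.  0. ]
```

View pics/s4.png

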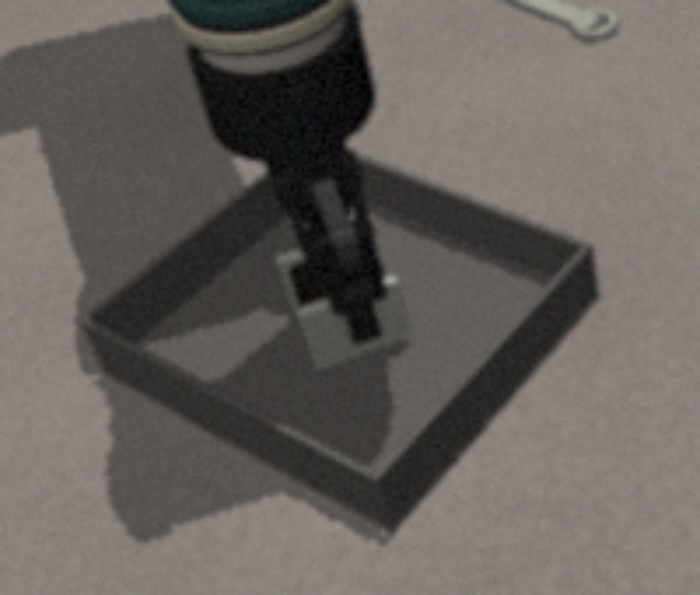

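Mount B (crop 350,310) is inside the tray, just above the floor. Lowering gently.

>>> arm_command(targets="0 0 2 0 0 0 0;0 0 3 0 0 0 0;0 0 4 0 0 0 0;0 0 4 0 0 0 0;0 0 4 0 0 0 0")

```text
time: 11.62
tool_pos: [0.4896, -0.2894, 0.014]
tcp_rot: [2.678, 1.642, 0.0]
wrist_force: [1.0, -0.2, -3.0]
width: 0.562
```

>>> arm_command(targets="0 0 1 0 0 0 0;0 0 2 0 0 0 0;0 0 2 0 0 0 0;0 0 2 0 0 0 0")

```text
time: 11.95
tool_pos: [0.4898, -0.2895, 0.0131]
tcp_rot: [2.678, 1.642, 0.0]
wrist_force: [-1.6, 1.0, 5.6]
width: 0.564
```

Contact. Releasing and rising.

>>> arm_command(targets="0 0 0 0 0 0 0.58;0 0 0 0 0 0 0.62;0 0 0 0 0 0 0.7;0 0 0 0 0 0 0.8;0 0 0 0 0 0 0.8;0 0 0 0 0 0 0.8")

```text
time: 12.45
tool_pos: [0.4896, -0.2894, 0.0119]
tcp_rot: [-2.678, -1.642, 0.0]
wrist_force: [-0.0, -0.8, 0.1]
width: 0.799
```

>>> arm_command(targets="0 0 -10 0 0 0 0.8;0 0 -25 0 0 0 0.8;0 0 -50 0 0 0 0.8;0 0 -80 0 0 0 0.8;0 0 -120 0 0 0 0.8;0 0 -140 0 0 0 0.8;0 0 -140 0 0 0 0.8;0 0 -140 0 0 0 0.8")

```text
time: 13.12
tool_pos: [0.491, -0.2903, 0.1548]
tcp_rot: [2.675, 1.639, 0.003]
wrist_force: [-0.2, -0.3, -0.5]
width: 0.802
```

```bash
python3 chk.py .49 -.2895 w5; python3 go.py 488 -292 150 -27; python3 - <<'E'
from h import *
im,d=bot.read_camera('top');cv2.imwrite('pics/t5.png',im)
P=cloud('top',d);x,y=.4925,.269
q=P[(P[...,2]>.034)&(P[...,2]<.055)&(np.hypot(P[...,0]-x,P[...,1]-y)<.05)]
print('A',len(q),cv2.minAreaRect((q[:,:2]*1000).astype(np.float32)),np.median(q[:,2]))
E
```

```text
2149 ((489.81439208984375, -291.4588317871094), (50.19580841064453, 50.12554168701172), 62.93437957763672) z [0.03900801 0.04118985 0.04463943]
t 13.17 pos [ 489.7 -289.4  152.7] yaw -27.0 q6 -0.11 w 0.8 F [0.8 0.2 0.8]
shift [-3.1 -0.3  2.7] rot [0.1 0.  0. ]
A 498 ((491.8955383300781, 267.5633239746094), (49.7099494934082, 50.369972229003906), 71.6108627319336) 0.040311056807374734
```

View pics/w5.png

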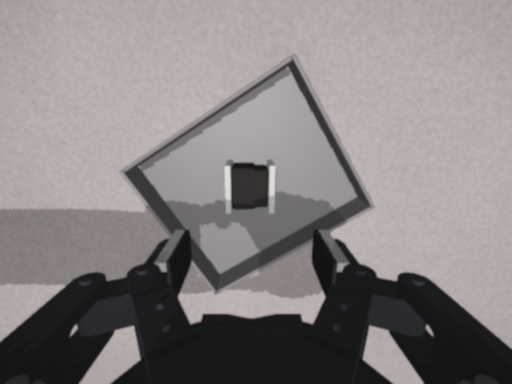

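View pics/t5.png

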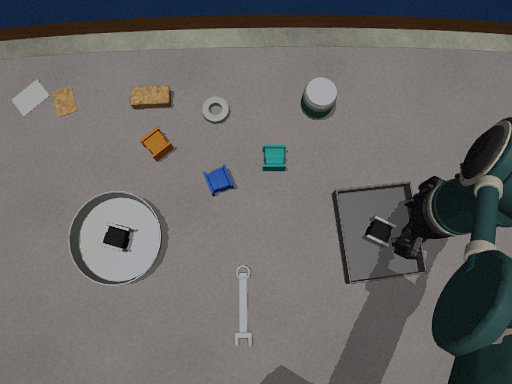

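Both mounts sit flat near the middle of their containers: A at top-view (117,237) in the pan, B at (379,231) in the tray. The gripper is clear of both. Handing in.

```bash
python3 -c "
from h import *
print(bot.finish_job())"
```

```text
the job is handed in; nothing more can be done
None
```

I squeezed both mounts. Mount A, the one nearer the turquoise part, closed to about 37 mm at 20 N, so it is the soft one. Mount B, the one nearer the pan, stopped at about 48 mm at 30 N, so it is firm. I carried A to the round pan still squeezed, set it down and let go, then put B in the grey tray and let go.

In the last checks before handing in, at about 13 s on the robot's clock, both mounts were upright and back to about 50 mm plate to plate. Each was within about 3 mm of its container's middle, and the gripper was open and clear. The highest wrist force I read was about 16 N. The depth readings put mount tops about 3 mm low both on the bench and in the containers. The tops stood 4 mm higher in the containers than on the bench, which matches the floor thickness. No check failed or disagreed, but the hand-in itself reports no verdict.

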